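# Set and lock the easel's second leg

### The arm

A 6-joint arm with a two-finger parallel gripper is mounted at the origin on the work surface. World frame = base frame: x ahead of the robot, y to its left, z up, the work surface at z = 0. Lengths are in m, angles in rad, forces in N, time in s.
With the tool pointing down it reaches from about 0.275 to 0.775 m from the base axis. Payload 14.6 kg.
Tool frame: the origin (TCP) lies between the finger pads, 19 mm behind the fingertips; this is the grasp point; z points along the fingers, y is the line along which they close (so a half turn about z gives the same grasp; the last joint's range is limited). The gripper opens to 85 mm and grips with 20 to 120 N. Pads are 22 mm wide; open, the fingers measure 114 mm over their backs; the gripper's body (76 mm by 85 mm) begins 54 mm behind the grasp point. The pads swing forward as they close: fully open they stand 13 mm farther back than shut.
Start: joints at [-1.342, 0.263, -0.048, 1.259, 0, 1.415], TCP at [0.197, -0.487, 0.25] pointing down, gripper open.
Joint ranges: [-2.65, 2.65], [-0.89, 1.7], [-1.18, 1.37], [-2.13, 2.11], [-1.35, 1.29], [-3.14, 3.14]. Speed limits (rad/s): [1.89, 1.89, 2.57, 2.79, 3.14, 3.14].

### API

Orientations are given as a 3x3 rotation matrix whose columns are the frame's x, y, z axes.
In Python, from cell import arm, eyes, job, state gives the robot as it stands (arm), with the cameras (eyes), the job (job) and the readings as plain functions.
- The arm moves only by the shell command python3 steer.py, which reads ROWS from standard input. ROWS is a JSON object with one list for each field, all of the same length, 1 to 5, a row being the entries at one place: sx, sy, sz (the shift in m), turn (a turn about the tool's z in rad), finger_gap (the opening from 0.0 (shut) to 1.0 (fully open)); each row is the pose to reach, as a shift and turn from the pose commanded when the command began, along the tool's axes at that moment; what a row does not reach only later rows make up. A row lasts 1/10 s, in which the tool goes at most 0.05 m and 0.15 rad, less where a joint would pass 70% of its speed; a pose out of reach is approached as far as the arm can. The fingers move at their own pace and stop on an object; the grip force is fixed at half the most. Time passes only in rows, so rows that do not move let the fingers close. It prints the time, the measured TCP pose, the force, the opening and the grip force at its end. Input that does not fit is refused with a message, and nothing moves.
- state(): the state, without advancing time (a new reading comes with each control period).
- eyes.camera(name): name is "scene" or "top" or "wrist"; returns (picture, depth): 480x640x3 uint8, red, green, blue; 480x640 float32, m along the optical axis (not along the pixel's ray), 0 where there is no reading.
- eyes.camera_params(name): a dict with "fx", "fy", "cx", "cy" (pixels), "dist" ([k1, k2, p1, p2, k3] as OpenCV has them; the pictures are not rectified), "cam_to_world" (4x4, takes a point from camera to world coordinates); the wrist camera has in their place "T_tool_cam" (4x4, takes a point from camera to tool coordinates, whose origin is the TCP and whose axes are the flange's). Camera axes: x right, y up, looking along -z (the intrinsics and any distortion apply to the point x, -y, -z); pixel columns grow to the right and rows downward; lengths in m; the calibration is good to about 2 mm. A picture is of the moment at which its call begins: read the wrist's pose just before it. camera_params takes no time and is no camera call.
- job.job_done(): hands the job in; it is judged then, once.
The state is a dict: "clock": time; "joint_pos": joint angles; "dq": joint speeds; "tau": joint torques, N m; "tcp_pos": TCP position; "tool_rot": TCP orientation; "force": force on the tool from outside, world axes, zero at the start; "ft_torque": the same for the moment, N m; "grip_width": opening from 0.0 (shut) to 1.0 (fully open); "grip_force": force on a finger pad.
Only numpy, scipy, OpenCV 4.12 (cv2) and the standard library are available. Lean on these libraries where they do the work, as an engineer would, in place of code of your own. Each camera call takes 0.05 s, during which the arm holds its last target. There are 200 camera calls.

### The job

The display easel lies face down; one of its two telescopic legs is already set and clamped, the other still has its cam lever standing open. Take the open leg by its round knob, pull it out level with the clamped leg, and while you hold it there swing its lever fully closed without letting go. Finish still gripping that knob with the legs level and the lever closed, so that I can tighten the clamp screw; leave everything else where it is.

Things in the scene. Friction and masses are not known exactly. Their poses are not given: they have to be found in the camera images.
- easel: display easel lying face down on the counter, fixed: panel in a wood frame, 240 (x) x 360 (y) x 18 mm high. Origin at counter height between the legs, 10 mm inside the edge where they come out; x points from that edge over the panel, z up. Two alike telescopic legs, a and b, lie parallel to x, 90 mm to either side of the middle; either can be on either side
- grip_a (a point): point fixed on leg a, on the knob's axis, 80 mm above the counter: a good TCP height (fingertips must stay above the 54 mm high lever collar). x axis along the leg, from foot to easel (pulling the leg out moves it along -x), y to the side where the open lever stands, z up. Leg bar 22 x 16 mm, tube 34 mm wide, 48 mm high, foot 56 mm before the knob's axis
- knob_a: upright black round knob, 26 mm in diameter, 56 to 105 mm above the counter, standing on leg a and carried along by it. It swivels freely on its upright axis, so a gripper pinching it can turn about it without twisting the leg. Origin on its axis at counter height; its yaw means nothing. Under it is a block 36 x 34 mm, 46 mm high
- leg_a (a joint): how far leg a is pulled out of its tube, m: 0 fully in, up to 0.16. A leg whose lever is closed at the start is clamped and does not shift by hand; the other starts fully in, drawn in by a light spring (4.5 N fully in, 7.5 N at 0.16 m, friction 0.8 N), and slides back if let go, even with its lever closed
- cam_a (a joint): angle of leg a's cam lever about the knob's axis, rad: 0 closed on its stop (pointing along the leg, +x of the grip point, towards the easel), growing counterclockwise seen from above, up to 1.15; 0.85 to 1.1 when open. Turns stiffly (0.06 N m) and stays where left
- lever_tip_a (a point): top of the rounded end of leg a's lever, 72 mm from the knob's axis, 84 mm above the counter. The lever is a black upright blade 6 mm thick, 16 to 78 mm from the axis, 54 to 84 mm above the counter: a finger pinching the knob sweeps it round as the gripper turns about the knob (a 22 mm wide finger meets it when the finger line is some 0.6 to 0.9 rad from it)
- grip_b (a point): point fixed on leg b, on the knob's axis, 80 mm above the counter: a good TCP height (fingertips must stay above the 54 mm high lever collar). x axis along the leg, from foot to easel (pulling the leg out moves it along -x), y to the side where the open lever stands, z up. Leg bar 22 x 16 mm, tube 34 mm wide, 48 mm high, foot 56 mm before the knob's axis
- knob_b: upright black round knob, 26 mm in diameter, 56 to 105 mm above the counter, standing on leg b and carried along by it. It swivels freely on its upright axis, so a gripper pinching it can turn about it without twisting the leg. Origin on its axis at counter height; its yaw means nothing. Under it is a block 36 x 34 mm, 46 mm high
- leg_b (a joint): how far leg b is pulled out of its tube, m: 0 fully in, up to 0.16. A leg whose lever is closed at the start is clamped and does not shift by hand; the other starts fully in, drawn in by a light spring (4.5 N fully in, 7.5 N at 0.16 m, friction 0.8 N), and slides back if let go, even with its lever closed
- cam_b (a joint): angle of leg b's cam lever about the knob's axis, rad: 0 closed on its stop (pointing along the leg, +x of the grip point, towards the easel), growing counterclockwise seen from above, up to 1.15; 0.85 to 1.1 when open. Turns stiffly (0.06 N m) and stays where left
- lever_tip_b (a point): top of the rounded end of leg b's lever, 72 mm from the knob's axis, 84 mm above the counter. The lever is a black upright blade 6 mm thick, 16 to 78 mm from the axis, 54 to 84 mm above the counter: a finger pinching the knob sweeps it round as the gripper turns about the knob (a 22 mm wide finger meets it when the finger line is some 0.6 to 0.9 rad from it)
- screwdriver: screwdriver, 140 mm long, lying on the easel's panel between the tubes; bystander
- card_block: wooden price-card holder, 55 x 24 x 24 mm with a slot, on the counter between the legs; bystander. Origin under its centre
- mug: white mug, 80 mm wide, 90 mm high; bystander. Origin under its centre
- pastry_boat: empty white open pastry box, 100 x 80 x 50 mm; bystander. Origin under its centre
- jam_jar: jam jar, 64 mm wide, 85 mm high; bystander. Origin under its centre
- tongs: steel pastry tongs, 215 mm long, 12 mm high, lying flat; bystander. Origin at the hinge end
- plate: white plate, 150 mm wide, 18 mm high; bystander. Origin under its centre

How it is judged:
On the way:
1. the open leg, held by its knob, is level with the clamped leg while its lever is still open (x of grip_b in the frame of grip_a between -0.006 and 0.006 m and contact force between the fingers and knob_b above 5 N and value of joint cam_b above 0.7 rad), for 0.3 s.
At the end, for the whole second after the job is handed in: The leg that was open is within 6 mm of level with the clamped leg, its lever is within 0.12 rad of closed, the fingers still grip its knob with more than 5 N, the clamped leg has not shifted 5 mm and its lever is closed, and no bystander has moved 20 mm (x of grip_b in the frame of grip_a between -0.006 and 0.006 m and contact force between the fingers and knob_b above 5 N and value of joint each of cam_b, cam_a below 0.12 rad and distance of grip_a from where it was at the start of the episode below 0.005 m and distance of each of screwdriver, card_block, mug, pastry_boat, jam_jar, tongs, plate from where it was at the start of the episode below 0.02 m); the arm keeps its last pose, push and grip.
It fails at once if the lever is swung closed (below 0.6 rad) while the leg is more than 10 mm off level or its knob is not gripped (value of joint cam_b below 0.6 rad and (x of grip_b in the frame of grip_a above 0.01 m or x of grip_b in the frame of grip_a below -0.01 m or contact force between the fingers and knob_b below 1 N)).
It fails at once if the clamped leg is shifted by 5 mm or its lever opened (distance of grip_a from where it was at the start of the episode above 0.005 m or value of joint cam_a above 0.3 rad).
It fails at once if a bystander is moved by 20 mm (distance of any of screwdriver, card_block, mug, pastry_boat, jam_jar, tongs, plate from where it was at the start of the episode above 0.02 m).
It also fails if it takes over 42 s, if anything falls off the work surface, if the arm or the gripper's body presses on something with over 40 N, if the wrist force passes 120 N, or if a joint passes its speed limit or range.

## Working session

There is one attempt and no reset: what is moved stays moved. The work goes in short steps, Python scripts to look and compute and a shell command to move; the robot and the scene stay as the last step left them, time stands still between calls to the robot, and variables do not carry over. Pictures are saved under pics/ and viewed, at most 10 in all, crops included, and the job is handed in when it is done.

```bash
ls; mkdir -p pics; cat > h.py <<'E'
import numpy as np,cv2
from cell import arm, eyes, job, state
def px2w(name,uv,depth=None,z=None,p=None):
    p=p or eyes.camera_params(name)
    K=np.array([[p['fx'],0,p['cx']],[0,p['fy'],p['cy']],[0,0,1.]])
    n=cv2.undistortPoints(np.array([[uv]],float),K,np.array(p['dist'],float))[0,0]
    T=np.array(p['cam_to_world']); r=np.array([n[0],-n[1],-1.])
    if z is None:
        return T[:3,:3]@(r*depth)+T[:3,3]
    d=T[:3,:3]@r; return T[:3,3]+d*(z-T[2,3])/d[2]
E
python3 - <<'E'
from h import *
for n in ['top','scene']:
    im,d=eyes.camera(n); cv2.imwrite(f'pics/{n}.png',im[:,:,::-1]); np.save(f'{n}.npy',d)
print({k:np.round(v,3) if not isinstance(v,(list,)) else v for k,v in state().items()})
E
```

```text
cell.py
pics
steer.py
{'clock': np.float64(0.1), 'joint_pos': array([-1.342,  0.263, -0.049,  1.259, -0.   ,  1.416]), 'dq': array([ 0.001, -0.002,  0.   ,  0.   , -0.   ,  0.001]), 'tau': array([ 3.0000e-03, -6.3858e+01,  3.8506e+01,  1.0000e-02, -0.0000e+00,
       -0.0000e+00]), 'tcp_pos': array([ 0.197, -0.487,  0.25 ]), 'tool_rot': array([[ 0.927,  0.374, -0.   ],
       [ 0.374, -0.927,  0.001],
       [ 0.   , -0.001, -1.   ]]), 'force': array([ 0.192, -0.467,  0.096]), 'ft_torque': array([ 0.038,  0.039, -0.032]), 'grip_force': np.float64(0.0), 'grip_width': np.float64(0.997)}
```

View pics/top.png

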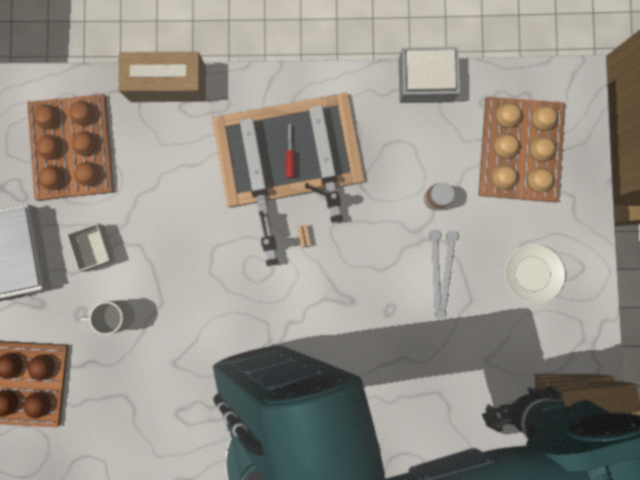

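View pics/scene.png

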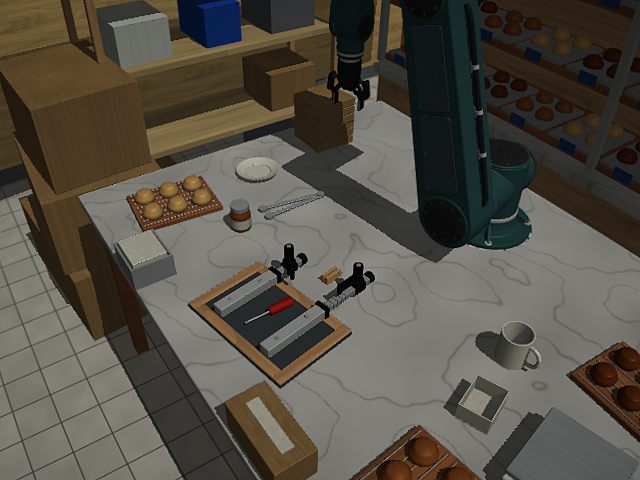

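The top view shows the clamped leg's knob near (268,240) and the open leg's knob near (333,200), with its lever reaching to about (308,186). I'll enlarge that area.

```bash
python3 - <<'E'
from h import *
im=cv2.imread('pics/top.png')[165:275,230:370]
cv2.imwrite('pics/c.png',cv2.resize(im,None,fx=5.4,fy=5.4,interpolation=cv2.INTER_CUBIC))
d=np.load('top.npy')
for n in ['top']:
    p=eyes.camera_params(n); print(np.round(p['cam_to_world'],3),p['fx'],p['dist'])
# world z map, knob-top pixels
P=np.array([[px2w('top',(u,v),d[v,u],p=p) if d[v,u]>0 else [0,0,0] for u in range(230,370)] for v in range(165,275)])
m=(P[...,2]>0.093)&(P[...,2]<0.115)
n,l,s,c=cv2.connectedComponentsWithStats(m.astype(np.uint8))
for i in range(1,n): print(s[i],c[i]+[230,165],P[l==i].mean(0))
E
```

```text
[[-0.01   0.997 -0.083  0.449]
 [-1.    -0.011 -0.013 -0.097]
 [-0.014  0.082  0.996  1.423]
 [ 0.     0.     0.     1.   ]] 550.1062829036592 [0.03950127 0.         0.         0.         0.        ]
[99 26 10 11 90] [333.53333333 196.33333333] [ 0.64672492 -0.13006973  0.10524865]
[31 72 11 11 90] [266.3 241.7] [0.53863261 0.0327224  0.10548091]
```

View pics/c.png

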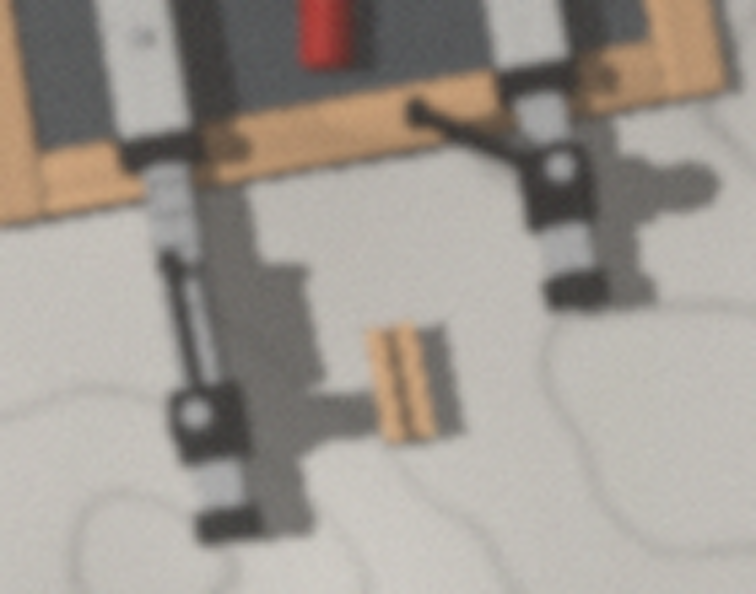

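The crop shows the lever tip at about (415,112), which is (307,186) in the full picture. The card block lies between the legs, clear of the pull path. Next I'll work out the leg direction and the lever angle.

```bash
python3 - <<'E'
from h import *
d=np.load('top.npy');p=eyes.camera_params('top')
P=np.array([[px2w('top',(u,v),d[v,u],p=p) if d[v,u]>0 else [0,0,0] for u in range(210,370)] for v in range(90,275)])
m=((P[...,2]>0.043)&(P[...,2]<0.053)&(P[...,0]>.66)).astype(np.uint8)
n,l,s,c=cv2.connectedComponentsWithStats(m)
for i in range(1,n):
    if s[i][4]>100:
        Q=P[l==i][:,:2]; w,V=np.linalg.eigh(np.cov(Q.T)); v=V[:,1]*np.sign(V[0,1]); print(s[i],Q.mean(0),np.arctan2(v[1],v[0]))
A=np.array([.5386,.0327]);B=np.array([.6467,-.1301])
t=px2w('top',(306.9,185.7),z=.084); print('tip',t, np.arctan2(*(t[:2]-B)[::-1]),np.linalg.norm(t[:2]-B))
ta=px2w('top',(230+168/5.4,165+262/5.4),z=.084); print('tipA',ta, np.arctan2(*(ta[:2]-A)[::-1]))
for th in(.17,.187,.2): print(th,(A-B)@[np.cos(th),np.sin(th)],(A-B)@[-np.sin(th),np.cos(th)])
E
```

```text
[100  15  28  79 950] [ 0.78956813 -0.10542313] 0.1694819652925515
[ 30  28  28  78 951] [0.75963669 0.07128058] 0.17683096428108946
tip [ 0.67705145 -0.06547     0.084     ] 1.1317479103492558 0.07140201130945066
tipA [0.60946082 0.04738773 0.084     ] 0.2043816061809649
0.17 -0.07899882687481664 0.17874181198701877
0.187 -0.07594894737310931 0.18005889978814346
0.2 -0.07360183001120234 0.18103099353150026
```

```bash
cat > rem.py <<'E'
import sys
from h import *
# remainder to world x y z and finger-line angle (unwrapped from current, ccw positive in)
x,y,z,a=map(float,sys.argv[1:5]); s=state(); R=s['tool_rot']
yaw=np.arctan2(R[1,1],R[0,1]); d=R.T@(np.array([x,y,z])-s['tcp_pos'])
k=(a-yaw+np.pi)%(2*np.pi)-np.pi
print('rem',np.round(d,4),'turn',round(-k,3),'or',round(-k-np.sign(-k)*2*np.pi,3),'yaw',round(yaw,3),'q',np.round(s['joint_pos'],2),'tcp',np.round(s['tcp_pos'],4),'F',np.round(s['force'],1),'t',s['clock'])
E
echo '{"sx": [0.045,0.09,0.135,0.18,0.225],"sy": [-0.0133,-0.0266,-0.04,-0.0532,-0.0665],"sz": [0,0,0,0,0],"turn": [-0.13,-0.26,-0.39,-0.52,-0.65],"finger_gap": [1,1,1,1,1]}' | python3 steer.py
python3 rem.py .6467 -.1301 .17 2.33
```

```text
clock: 0.6
tcp_pos: [0.3815, -0.3394, 0.2498]
tool_rot: [[0.507, 0.862, -0.0], [0.862, -0.507, 0.0], [0.0, -0.0, -1.0]]
force: [0.8, -0.5, -0.3]
grip_width: 1.002
grip_force: 0.0
rem [0.3149 0.1225 0.0798] turn -2.862 or 3.421 yaw -0.532 q [-0.89  0.24 -0.08  1.25  0.    1.22] tcp [ 0.3815 -0.3394  0.2498] F [ 0.8 -0.5 -0.3] t 0.6
```

```bash

echo '{"sx": [0.04,0.08,0.12,0.16,0.2],"sy": [0.016,0.032,0.048,0.062,0.078],"sz": [0,0,0,0,0],"turn": [-0.14,-0.28,-0.42,-0.56,-0.7],"finger_gap": [1,1,1,1,1]}' | python3 steer.py
python3 rem.py .6467 -.1301 .17 2.33
```

```text
clock: 1.1
tcp_pos: [0.5507, -0.2074, 0.2498]
tool_rot: [[-0.168, 0.986, -0.0], [0.986, 0.168, 0.0], [0.0, -0.0, -1.0]]
force: [1.2, -1.5, -0.0]
grip_width: 1.001
grip_force: 0.0
rem [0.06   0.1076 0.0798] turn -2.161 or 4.122 yaw 0.169 q [-0.5   0.37  0.12  1.31 -0.    0.9 ] tcp [ 0.5507 -0.2074  0.2498] F [ 1.2 -1.5 -0. ] t 1.1
```

```bash

echo '{"sx": [0.012,0.024,0.036,0.048,0.06],"sy": [0.021,0.043,0.064,0.086,0.1076],"sz": [0,0,0,0,0],"turn": [-0.14,-0.28,-0.42,-0.56,-0.7],"finger_gap": [1,1,1,1,1]}' | python3 steer.py
echo '{"sx": [0,0,0,0,0],"sy": [0,0,0,0,0],"sz": [0,0,0,0,0],"turn": [-0.14,-0.28,-0.42,-0.56,-0.7],"finger_gap": [1,1,1,1,1]}' | python3 steer.py
echo '{"sx": [0,0,0,0,0],"sy": [0,0,0,0,0],"sz": [0.015,0.03,0.045,0.06,0.08],"turn": [-0.14,-0.28,-0.42,-0.56,-0.7],"finger_gap": [1,1,1,1,1]}' | python3 steer.py
echo '{"sx": [0,0],"sy": [0,0],"sz": [0,0],"turn": [-0.06,-0.06],"finger_gap": [1,1]}' | python3 steer.py
python3 rem.py .6467 -.1301 .08 2.33
python3 - <<'E'
from h import *
im,d=eyes.camera('wrist'); cv2.imwrite('pics/w1.png',im[:,:,::-1])
E
```

```text
clock: 1.6
tcp_pos: [0.6467, -0.1315, 0.2496]
tool_rot: [[-0.764, 0.646, -0.001], [0.646, 0.764, 0.0], [0.001, -0.0, -1.0]]
force: [0.5, 0.1, 0.1]
grip_width: 1.001
grip_force: 0.0
clock: 2.1
tcp_pos: [0.646, -0.1322, 0.2495]
tool_rot: [[-1.0, 0.002, -0.001], [0.002, 1.0, 0.0], [0.001, 0.0, -1.0]]
force: [0.1, -0.5, 0.2]
grip_width: 1.005
grip_force: 0.0
clock: 2.6
tcp_pos: [0.6461, -0.1323, 0.1695]
tool_rot: [[-0.766, -0.643, 0.0], [-0.643, 0.766, -0.0], [-0.0, -0.0, -1.0]]
force: [0.4, -0.6, -0.8]
grip_width: 1.003
grip_force: 0.0
clock: 2.8
tcp_pos: [0.6457, -0.1322, 0.1692]
tool_rot: [[-0.73, -0.684, -0.002], [-0.684, 0.73, 0.001], [0.001, 0.001, -1.0]]
force: [-0.2, 0.4, 0.2]
grip_width: 0.998
grip_force: 0.0
rem [-0.0022  0.0007  0.0892] turn -0.006 or 6.277 yaw 2.324 q [-0.33  0.53  0.15  1.2   0.   -1.08] tcp [ 0.6457 -0.1322  0.1692] F [-0.2  0.4  0.2] t 2.8
```

View pics/w1.png

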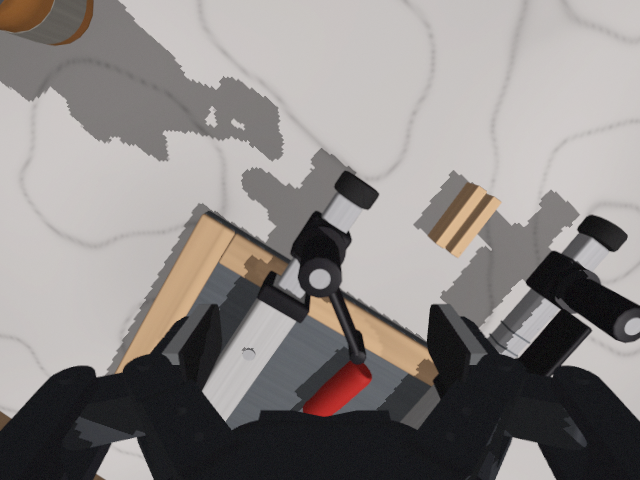

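The wrist view shows knob B's cap centre at (320,279), its lever tip at about (358,352), and knob A's cap at about (628,325). I'll cross-check the distances with the wrist calibration.

```bash
cat >> h.py <<'E'
def wp():
    s=state(); T=np.eye(4);T[:3,:3]=s['tool_rot'];T[:3,3]=s['tcp_pos']
    p=dict(eyes.camera_params('wrist')); p['cam_to_world']=T@np.array(p['T_tool_cam']); return p
E
python3 - <<'E'
from h import *
p=wp(); B=px2w('',(320,279),z=.105,p=p);A=px2w('',(628,325),z=.105,p=p);t=px2w('',(358,352),z=.084,p=p)
print(B,A,t,(A-B)[:2]@[np.cos(.172),np.sin(.172)],np.arctan2(*(t-B)[1::-1]))
E
```

```text
[ 0.65066887 -0.12971921  0.105     ] [0.5437667  0.03110504 0.105     ] [ 0.6787643  -0.06873776  0.084     ] -0.07779918398346472 1.139062732233495
```

```bash

echo '{"sx": [-0.0035,-0.0035,-0.0035,-0.0035,-0.0035],"sy": [-0.0005,-0.0005,-0.0005,-0.0005,-0.0005],"sz": [0.02,0.045,0.068,0.088,0.089],"turn": [0,0,0,0,0],"finger_gap": [1,1,1,1,1]}' | python3 steer.py
echo '{"sx": [0,0,0,0,0],"sy": [0,0,0,0,0],"sz": [0,0,0,0,0],"turn": [0,0,0,0,0],"finger_gap": [0,0,0,0,0]}' | python3 steer.py
echo '{"sx": [0,0,0],"sy": [0,0,0],"sz": [0,0,0],"turn": [0,0,0],"finger_gap": [0,0,0]}' | python3 steer.py
python3 rem.py .6485 -.130 .08 2.33
```

```text
clock: 3.35
tcp_pos: [0.648, -0.1299, 0.079]
tool_rot: [[-0.731, -0.682, -0.003], [-0.682, 0.731, 0.001], [0.002, 0.003, -1.0]]
force: [-0.1, 0.4, 0.1]
grip_width: 1.002
grip_force: 0.0
clock: 3.85
tcp_pos: [0.6502, -0.1308, 0.0821]
tool_rot: [[-0.73, -0.683, 0.003], [-0.683, 0.73, -0.001], [-0.001, -0.003, -1.0]]
force: [3.7, -2.4, 5.1]
grip_width: 0.288
grip_force: 59.0
clock: 4.15
tcp_pos: [0.6502, -0.1309, 0.0821]
tool_rot: [[-0.73, -0.683, 0.003], [-0.683, 0.73, -0.001], [-0.001, -0.003, -1.0]]
force: [4.0, -2.5, 6.2]
grip_width: 0.288
grip_force: 59.1
rem [0.0006 0.0018 0.0021] turn -0.007 or 6.276 yaw 2.323 q [-0.32  0.58  0.01  0.99 -0.   -1.07] tcp [ 0.6502 -0.1309  0.0821] F [ 4.  -2.5  6.2] t 4.15
```

```bash

echo '{"sx": [0.013,0.026,0.039,0.052,0.065],"sy": [0.0086,0.0172,0.0258,0.0344,0.043],"sz": [0,0,0,0,0],"turn": [0,0,0,0,0],"finger_gap": [0,0,0,0,0]}' | python3 steer.py
echo '{"sx": [0,0],"sy": [0,0],"sz": [0,0],"turn": [0,0],"finger_gap": [0,0]}' | python3 steer.py
python3 rem.py .5729 -.1443 .08 2.33
```

```text
clock: 4.65
tcp_pos: [0.5734, -0.1442, 0.0822]
tool_rot: [[-0.73, -0.683, 0.004], [-0.683, 0.73, -0.002], [-0.002, -0.004, -1.0]]
force: [7.5, -4.9, 3.0]
grip_width: 0.288
grip_force: 59.4
clock: 4.85
tcp_pos: [0.5733, -0.1443, 0.0821]
tool_rot: [[-0.731, -0.683, 0.003], [-0.683, 0.731, -0.002], [-0.001, -0.004, -1.0]]
force: [5.4, -4.5, 3.3]
grip_width: 0.287
grip_force: 59.5
rem [0.0003 0.0002 0.0021] turn -0.008 or 6.275 yaw 2.322 q [-0.38  0.47 -0.2   0.9  -0.   -1.14] tcp [ 0.5733 -0.1443  0.0821] F [ 5.4 -4.5  3.3] t 4.85
```

```bash
python3 - <<'E'
from h import *
im,d=eyes.camera('wrist'); cv2.imwrite('pics/w2.png',im[:,:,::-1])
im,d=eyes.camera('top'); cv2.imwrite('pics/t2.png',cv2.resize(im[165:275,230:370,::-1],None,fx=5.4,fy=5.4,interpolation=cv2.INTER_CUBIC))
E
```

```text
(no output)
```

View pics/w2.png

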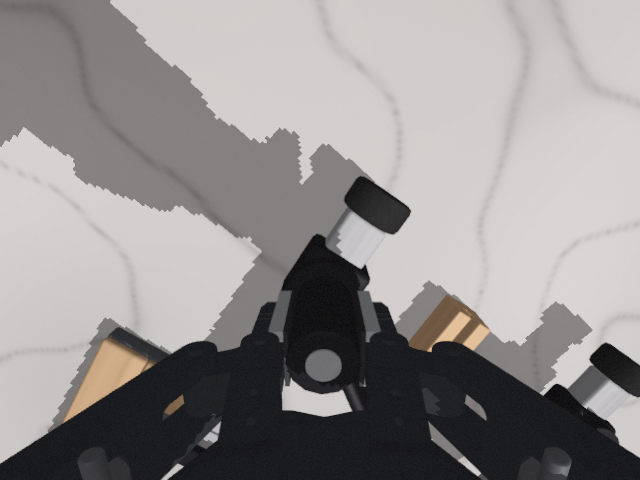

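View pics/t2.png

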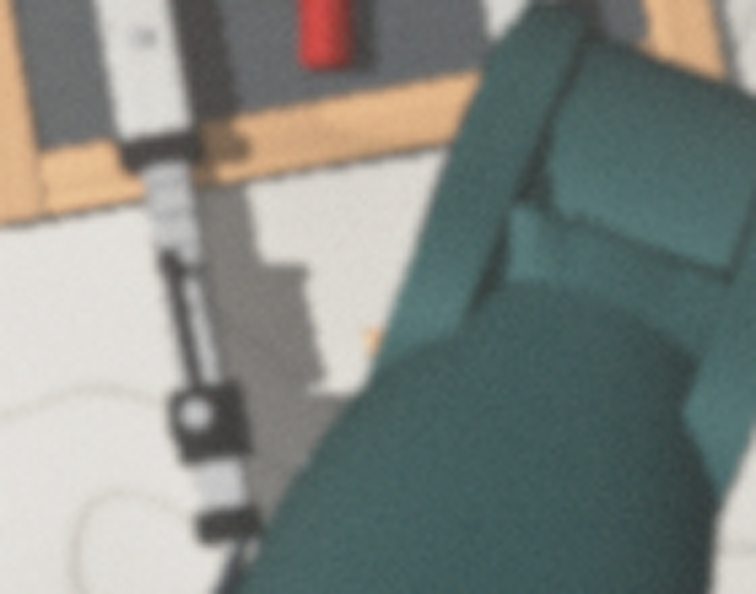

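In the wrist view, foot B's outer left corner is at about (362,178) and foot A's at about (604,344). The knob is pinched and the lever is still open. I'll check level from these matching corners.

```bash
python3 - <<'E'
from h import *
p=wp(); e=np.array([np.cos(.172),np.sin(.172)])
for z in (.02,.03,.04):
    for b,a in (((362,178),(604,344)),((345,203),(591,372))):
        B=px2w('',b,z=z,p=p)[:2];A=px2w('',a,z=z,p=p)[:2];print(z,(A-B)@e,(A-B)@[-e[1],e[0]])
K=px2w('',(323,364),z=.105,p=p);print(K,(np.array([.5386,.0327])-K[:2])@e,(np.array([.5438,.0311])-K[:2])@e)
E
```

```text
0.02 -0.00019352956890221162 0.18270691504951314
0.02 0.003029531114022118 0.19089159670873174
0.03 -0.0001830922833203192 0.1728533083836873
0.03 0.0028661448077546576 0.1805965801831144
0.04 -0.00017265499773832878 0.16299970171786135
0.04 0.0027027585014873074 0.170301563657497
[ 0.57288406 -0.14400952  0.105     ] -0.00353378549014523 0.0013156404661736189
```

The legs are level to within about 1 mm, and they've been held there for more than 0.3 s. Now I'll swing the lever closed.

```bash

echo '{"sx": [0,0,0,0,0],"sy": [0,0,0,0,0],"sz": [0,0,0,0,0],"turn": [0.1,0.2,0.3,0.4,0.5],"finger_gap": [0,0,0,0,0]}' | python3 steer.py
python3 rem.py .5729 -.1443 .08 .9
```

```text
clock: 5.45
tcp_pos: [0.5739, -0.1445, 0.0821]
tool_rot: [[-0.969, -0.245, 0.004], [-0.245, 0.969, -0.003], [-0.003, -0.003, -1.0]]
force: [7.7, -7.3, 3.6]
grip_width: 0.288
grip_force: 60.5
rem [0.0009 0.0004 0.0021] turn 0.918 or -5.365 yaw 1.818 q [-0.38  0.47 -0.2   0.9  -0.   -0.63] tcp [ 0.5739 -0.1445  0.0821] F [ 7.7 -7.3  3.6] t 5.45
```

```bash

echo '{"sx": [0.001,0.001,0.001,0.001,0.001],"sy": [0,0,0,0,0],"sz": [0,0,0,0,0],"turn": [0.08,0.16,0.24,0.32,0.4],"finger_gap": [0,0,0,0,0]}' | python3 steer.py
python3 rem.py .5729 -.1443 .08 .9
python3 - <<'E'
from h import *
print(state()['ft_torque'])
im,d=eyes.camera('wrist'); cv2.imwrite('pics/w3.png',im[:,:,::-1])
E
```

```text
clock: 5.95
tcp_pos: [0.5731, -0.145, 0.0821]
tool_rot: [[-0.989, 0.151, 0.004], [0.151, 0.989, -0.003], [-0.004, -0.002, -1.0]]
force: [6.6, -8.5, 2.8]
grip_width: 0.289
grip_force: 60.1
rem [0.0003 0.0007 0.0021] turn 0.519 or -5.764 yaw 1.419 q [-0.39  0.47 -0.2   0.89 -0.   -0.23] tcp [ 0.5731 -0.145   0.0821] F [ 6.6 -8.5  2.8] t 5.95
[-1.6514126  -1.27545636  0.06035687]
```

View pics/w3.png

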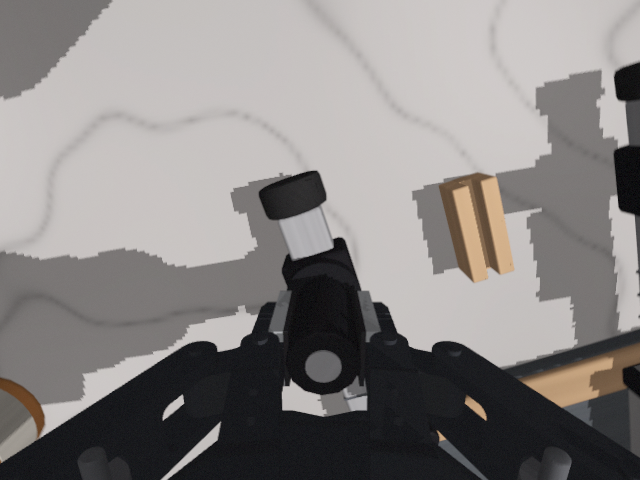

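```bash

echo '{"sx": [0,0,0,0],"sy": [0.001,0.001,0.001,0.001],"sz": [0,0,0,0],"turn": [0.08,0.16,0.24,0.32],"finger_gap": [0,0,0,0]}' | python3 steer.py
python3 rem.py .5729 -.1443 .08 .9; python3 -c "
from cell import arm, eyes, job, state;print(state()['ft_torque'])"
echo '{"sx": [0,0,0],"sy": [0,0,0],"sz": [0,0,0],"turn": [0.06,0.12,0.12],"finger_gap": [0,0,0]}' | python3 steer.py
python3 rem.py .5729 -.1443 .08 .9; python3 -c "
from cell import arm, eyes, job, state;print(state()['ft_torque'])"
```

```text
clock: 6.4
tcp_pos: [0.5734, -0.1449, 0.0822]
tool_rot: [[-0.891, 0.455, 0.004], [0.455, 0.891, -0.005], [-0.006, -0.003, -1.0]]
force: [7.6, -14.5, -0.4]
grip_width: 0.291
grip_force: 60.0
rem [0.0007 0.0004 0.0022] turn 0.199 or -6.085 yaw 1.099 q [-0.38  0.47 -0.2   0.89 -0.    0.09] tcp [ 0.5734 -0.1449  0.0822] F [  7.6 -14.5  -0.4] t 6.4
[-2.89007837 -1.33824775  0.10650578]
clock: 6.7
tcp_pos: [0.5733, -0.1447, 0.0822]
tool_rot: [[-0.831, 0.557, 0.004], [0.557, 0.831, -0.005], [-0.006, -0.002, -1.0]]
force: [8.3, -13.9, 0.6]
grip_width: 0.287
grip_force: 63.8
rem [0.0006 0.0001 0.0022] turn 0.08 or -6.203 yaw 0.98 q [-0.38  0.47 -0.2   0.89 -0.    0.21] tcp [ 0.5733 -0.1447  0.0822] F [  8.3 -13.9   0.6] t 6.7
[-2.58256424 -1.26229898  0.32258155]
```

```bash

echo '{"sx": [-0.0006,-0.0006,-0.0006],"sy": [-0.0015,-0.0015,-0.0015],"sz": [0,0,0],"turn": [0.03,0.05,0.05],"finger_gap": [0,0,0]}' | python3 steer.py
python3 rem.py .5729 -.1443 .08 .9; python3 -c "
from cell import arm, eyes, job, state;print(state()['ft_torque'])"
python3 - <<'E'
from h import *
im,d=eyes.camera('scene'); cv2.imwrite('pics/s3.png',cv2.resize(im[220:340,250:410,::-1],None,fx=5,fy=5,interpolation=cv2.INTER_CUBIC))
im,d=eyes.camera('wrist'); cv2.imwrite('pics/w4.png',im[:,:,::-1])
E
```

```text
clock: 7.0
tcp_pos: [0.5727, -0.1449, 0.0821]
tool_rot: [[-0.803, 0.596, 0.004], [0.596, 0.803, -0.002], [-0.004, 0.001, -1.0]]
force: [6.1, -3.0, 5.7]
grip_width: 0.29
grip_force: 68.6
rem [0.0002 0.0006 0.0021] turn 0.033 or -6.251 yaw 0.933 q [-0.39  0.47 -0.2   0.9  -0.    0.25] tcp [ 0.5727 -0.1449  0.0821] F [ 6.1 -3.   5.7] t 7.0
[-0.76731779 -0.97603546  0.54754362]
```

View pics/s3.png

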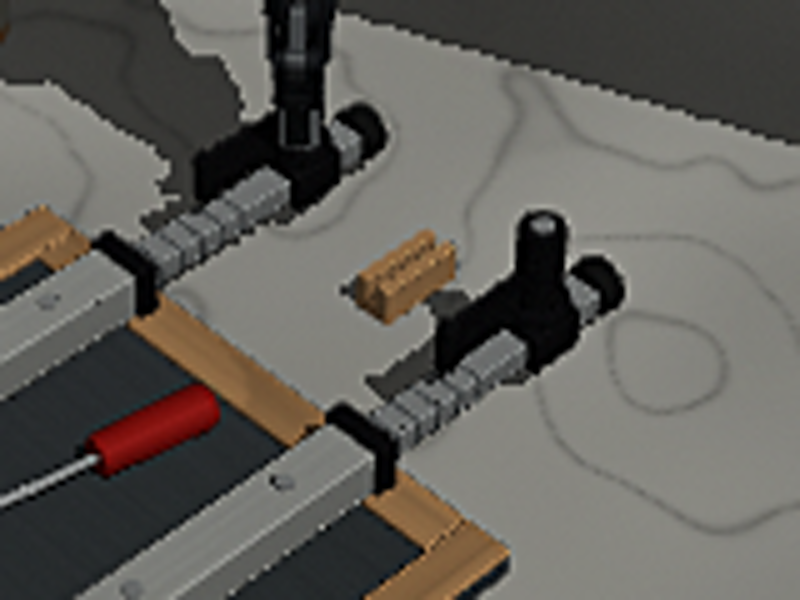

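View pics/w4.png

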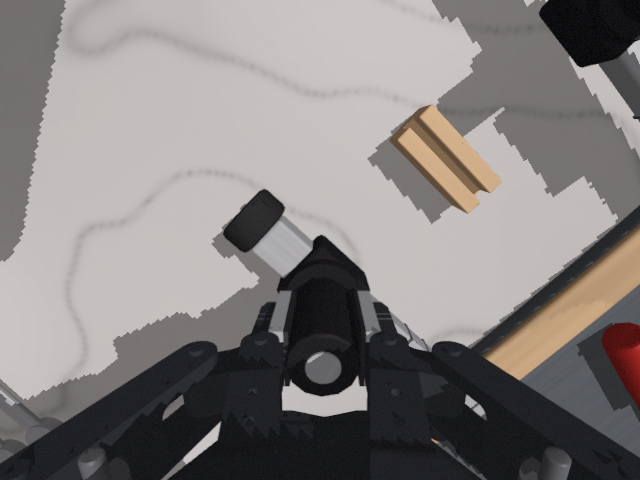

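The scene view shows both levers lying alike along their legs. The wrist torque has risen to 0.55 N m, so the lever is on its stop, and the pull-out is 78.7 mm against a target of about 78.5 mm.

```bash
echo '{"sx": [0,0,0],"sy": [0,0,0],"sz": [0,0,0],"turn": [0,0,0],"finger_gap": [0,0,0]}' | python3 steer.py && python3 -c "
from cell import arm, eyes, job, state;print(state()['ft_torque']);print(job.job_done())"
```

```text
clock: 7.4
tcp_pos: [0.5727, -0.1449, 0.0822]
tool_rot: [[-0.804, 0.595, 0.004], [0.595, 0.804, -0.002], [-0.004, 0.001, -1.0]]
force: [6.4, -2.7, 4.0]
grip_width: 0.295
grip_force: 68.5
[-0.76274597 -0.93602875  0.60149837]
the job is handed in; nothing more can be done
None
```

I pulled the open leg out level with the clamped one (to about 1 mm by my measurements) and swung its lever closed onto its stop; the gripper still holds the knob at about 68 N, and the job was handed in at 7.4 s, though no verdict came back.

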